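# Refit the lever of a lemon press with its hinge pin

## Task

The lemon press has been washed and needs putting back together: set the eye of its lever into the fork on top of the column, with the lever lying over the plunger, and push the headed hinge pin through fork and eye until its knob is fully home against the fork. Then press the handle well down to check that the press works, and let it spring back up. Leave the drinking glass, the oranges and the salt shaker where they stand.

Things in the scene. Friction and masses are not known exactly. Their poses are not given: they have to be found in the camera images.
- press: Aluminium lemon press, fixed. Base 170 x 110 x 18 mm (x, y, z); origin under its centre; x points to the column end. Column at x = +57.5 mm, 40 x 37 mm, topped by a fork: two upright cheeks, 32 mm long in x, inner faces 18.5 mm apart, outer faces at y = +-18.5 mm. Steel juice cup on the base (rim z = 54 mm); guide arm above it (top z = 115 mm).
- press_fork (a point): Centre of the fork, 165 mm above the worktop: on the axis of the 14 mm holes, which run along y through both cheeks. Cheek tops are 16 mm higher. Axes as the press's. A V seat between the cheeks holds the round lever eye in line with the holes; the fitted lever lies level from here towards -x, over the plunger.
- plunger_top (a point): Top centre of the plunger's steel cap (24 mm across), 100 mm from the fork axis towards the press's -x and 163 mm above the worktop when up. The underside of the lever's bar rests on it.
- plunger (a joint): Travel of the spring plunger: 0 up, grows as it is pressed down, stop at 0.028 m. Spring about 7.5 N at the top and 14.5 N at the bottom; it springs back by itself.
- lever: Loose lever, 0.25 kg, lying with its eye hole level. Origin on the underside, below the eye centre; handle towards -x. Bar 13 mm wide, x = -10 to -135 mm, 12 to 26 mm above the underside; black handle 26 x 26 mm, x = -135 to -215 mm. Balance near x = -70 mm. Fitted: axes along the press's, origin 14 mm below press_fork; it then rests by itself on V seat and plunger cap.
- lever_eye (a point): Centre of the lever's eye: 28 mm across, 13 mm thick, 14.5 mm hole along y, 14 mm above the underside. Fitted, it coincides with press_fork. Axes as the lever's.
- lever_grip (a point): Middle of the bar at x = -62 mm from the eye, 19 mm above the underside: a place to grip across the bar, clear of fork and plunger when fitted.
- lever_handle (a point): Middle of the handle's upper face, 175 mm from the eye axis. Pressing down here with the lever pinned moves the plunger; about 45 mm down is the full stroke.
- pin: Headed hinge pin, 0.06 kg, lying level. Black eight-sided knob 22 mm across flats, x = -32 to 0 mm; steel shank 12 mm diameter, x = 0 to +44 mm, its last 5 mm a cone to 6 mm. Origin on the underside below the knob's shoulder; its axis is 11 mm above. x points from knob to tip. It may go in from either side: from the press's +y side the tip points to -y.
- pin_mid (a point): Point on the pin's axis 18.5 mm from the shoulder towards the tip. With the pin fully home it coincides with press_fork.
- pin_knob (a point): Centre of the knob, on the axis, 16 mm behind the shoulder: a place to grip.
- glass: Drinking glass, 68 mm across the rim, 95 mm high, behind the press; bystander. Origin at the centre of its underside.
- orange_a: Orange, about 71 mm, on the right; bystander. Origin at its underside.
- orange_b: Smaller orange, about 62 mm, on the right; bystander. Origin at its underside.
- salt: Salt shaker, 44 mm across and 90 mm high, at the far right; bystander. Origin at the centre of its underside.

How it is judged:
By the outcome, as a careful person would: the job done as asked, in the order asked, and still so for the second after the job is handed in, with the robot touching nothing.
It also fails if it takes over 67 s, if anything falls off the work surface, if the arm or the gripper's body presses on something with over 40 N, if the wrist force passes 120 N, or if a joint passes its speed limit or range.

## Robot

A 6-joint arm with a two-finger parallel gripper is mounted at the origin on a cart in front of the work surface, level with it; the furniture and walls round the work are solid. World frame = base frame: x ahead of the robot, y to its left, z up, the work surface at z = 0. Lengths are in mm, angles in degrees, forces in N, time in s.
With the tool pointing down it reaches from about 250 to 725 mm from the base axis. Payload 4 kg.
Tool frame: the origin (TCP) lies midway between the tips of the shut fingers; the grasp point (between the pads) lies 19 mm behind it; z points along the fingers, y is the line along which they close (so a half turn about z gives the same grasp; the last joint's range is limited). The gripper opens to 85 mm and grips with 20 to 120 N. Pads are 22 mm wide; open, the fingers measure 114 mm over their backs; the gripper's body (76 mm by 85 mm) begins 54 mm behind the grasp point. The pads swing forward as they close: fully open they stand 13 mm farther back than shut.
Start: joints at [-74.542, 13.785, 0.286, 76.501, 0, 90], TCP at [133.267, -481.912, 231.306] pointing down, gripper open.
Joint ranges: [-155.79, 155.79], [-60.16, 107.12], [-62.33, 73.08], [-114, 123.19], [-81.49, 82.49], [-180, 180]. Speed limits (degrees/s): [159.86, 159.86, 180, 180, 180, 180].

## Interface

Orientations are given as a 3x3 rotation matrix whose columns are the frame's x, y, z axes.
In Python, from plant import env, imaging gives the robot as it stands (env), with the cameras (imaging).
- The arm moves only by the tool jog_arm, called after ">>>" as name(argument=value, ...) on one line, values as JSON. Schema: {"type":"object","properties":{"deltas":{"type":"array","items":{"type":"array","items":{"type":"number"},"minItems":7,"maxItems":7},"minItems":1,"maxItems":10},"grip_force":{"type":"number"},"only":{"type":"string"},"quiet":{"type":"boolean"},"lines":{"type":"string"}},"required":["deltas"],"additionalProperties":false}. deltas is a list of rows, 1 to 10 of them, each of 7 numbers: a rotation vector rx, ry, rz in fractions of the full range, 1 being 360 degrees, then dx, dy, dz in a scale on which 1.0 is 800 mm, then the finger opening in mm; each row shifts and turns the commanded pose from where the row before left it, along the tool's axes as they then stand; what a row does not reach is not made up. A row lasts 1/12 s, in which the tool goes at most 41.7 mm and 7.16 degrees, less where a joint would pass 70% of its speed; a pose out of reach is approached as far as the arm can. The fingers move at their own pace and stop on an object; grip_force is the grip in N (left out, the last holds). Time passes only in rows, so rows that do not move let the fingers close. The tool returns the time, the measured TCP pose, the force, the opening and the grip force at its end. only (a regular expression) keeps the lines of the reply that match it, lines (a string "A,B") keeps lines A to B, and quiet returns only ok. Shift and turn numbers lie between -1 and 1, and a call with a number outside is refused. Input that does not fit is refused with a message, and nothing moves.
- env.sense(): the state, without advancing time (a new reading comes with each control period).
- imaging.capture(name): name is "scene" or "side" or "wrist"; returns a dict with "pixels" (400x640x3 uint8, blue, green, red), "range_z" (400x640 float32, mm along the optical axis (not along the pixel's ray), 0 where there is no reading), "fx", "fy", "cx", "cy" (pixels), "extrinsics" (4x4, takes a point from camera to world coordinates). Camera axes: x right, y down, z forward; pixel columns grow to the right and rows downward; lengths in mm; the calibration is good to about 2 mm. The wrist camera is an equidistant fisheye: a pixel r from the principal point sees the ray r / f radians off the axis. A picture is of the moment at which its call begins.
- env.close_job(): hands the job in; it is judged then, once.
The state is a dict: "clock": time; "qpos": joint angles; "qvel": joint speeds; "joint_efforts": joint torques, N m; "tool_pos": TCP position; "orientation": TCP orientation; "wrist_force": force on the tool from outside, world axes, zero at the start; "moment": the same for the moment, N m; "finger_gap": finger opening in mm; "finger_force": force on a finger pad.
Only numpy, scipy, OpenCV 4.12 (cv2) and the standard library are available. Lean on these libraries where they do the work, as an engineer would, in place of code of your own. Each camera call takes 0.05 s, during which the arm holds its last target. There are 200 camera calls.

## Working session

There is one attempt and no reset: what is moved stays moved. The work goes in short steps, Python scripts to look and compute and a tool call to move; the robot and the scene stay as the last step left them, time stands still between calls to the robot, and variables do not carry over. Pictures are saved under pics/ and viewed, at most 10 in all, crops included, and the job is handed in when it is done.

```bash
ls; mkdir -p pics; cat > h.py <<'E'
import numpy as np,cv2
from plant import env, imaging
def cap(n):
    c=imaging.capture(n); return c
def pts(c):
    z=c["range_z"]; v,u=np.mgrid[0:z.shape[0],0:z.shape[1]]
    P=np.stack([(u-c["cx"])/c["fx"]*z,(v-c["cy"])/c["fy"]*z,z],-1)
    E=np.array(c["extrinsics"]); return P@E[:3,:3].T+E[:3,3]
def ray(c,u,v,h):
    E=np.array(c["extrinsics"]); d=E[:3,:3]@[(u-c["cx"])/c["fx"],(v-c["cy"])/c["fy"],1]
    return E[:3,3]+d*(h-E[2,3])/d[2]
E
python3 - <<'E'
from h import *
import pickle
for n in("scene","side"):
    c=cap(n); pickle.dump(c,open(n+".pkl","wb")); cv2.imwrite(f"pics/{n}0.png",c["pixels"]); print(n,c["fx"],np.round(c["extrinsics"],3).tolist())
s=env.sense();print(s)
E
```

```text
pics
plant.py
scene 507.2862208332905 [[-0.503, -0.573, 0.647, -569.64], [-0.864, 0.352, -0.36, 533.792], [-0.022, -0.74, -0.672, 1257.514], [0.0, 0.0, 0.0, 1.0]]
side 436.1667073982472 [[0.999, 0.029, -0.036, 612.719], [0.045, -0.418, 0.908, -1540.695], [0.011, -0.908, -0.418, 778.925], [0.0, 0.0, 0.0, 1.0]]
{'clock': 0.1, 'qpos': array([-7.45400538e+01,  1.38285502e+01,  2.20509980e-01,  7.65008545e+01,
        1.35112320e-03,  9.00002759e+01]), 'qvel': array([-0.01036504, -0.09345228,  0.14505021, -0.15134388, -0.08730199,
       -0.031396  ]), 'joint_efforts': array([-8.55496874e-04, -3.73137510e+01,  2.53009897e+01,  1.08452651e-02,
        1.49816441e-05,  5.69666682e-06]), 'tool_pos': array([ 133.13791941, -481.35951666,  230.48999586]), 'orientation': array([[ 9.63818332e-01,  2.66559541e-01, -4.83896500e-04],
       [ 2.66559980e-01, -9.63816579e-01,  1.83808773e-03],
       [ 2.35723534e-05, -1.90057009e-03, -9.99998194e-01]]), 'wrist_force': array([-0.41720107, -0.06233766, -0.09850312]), 'moment': array([-0.01353347,  0.00090697,  0.03746367]), 'finger_force': 0.0, 'finger_gap': 85.20584382741856}
```

View pics/scene0.png

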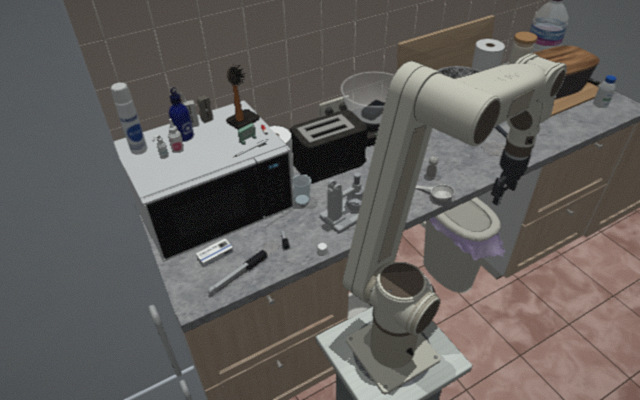

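View pics/side0.png

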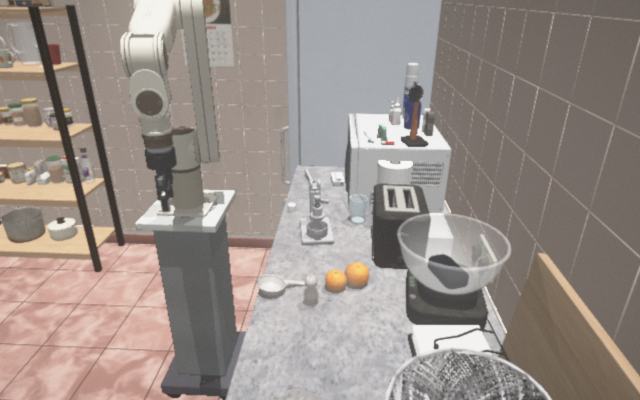

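The scene view shows the lever at about (212,290)–(265,255) with its black handle on the right. The pin is near (285,241) and the press near (343,205). I'll enlarge this area and measure it.

```bash
python3 - <<'E'
from h import *
import pickle
c=pickle.load(open("scene.pkl","rb")); im=c["pixels"]
a=cv2.resize(im[225:300,195:335],None,fx=5.7,fy=5.7,interpolation=cv2.INTER_CUBIC)[:300]
a=cv2.resize(im[165:300,195:375],None,fx=4.4,fy=4.4,interpolation=cv2.INTER_CUBIC)
cv2.imwrite("pics/crop1.png",a)
P=pts(c)
for u,v in[(213,289),(235,275),(258,257),(285,246),(284,235),(335,190),(335,215),(356,183),(355,205),(322,248),(301,190),(345,225)]: print(u,v,np.round(P[v,u]))
s=pickle.load(open("side.pkl","rb"));Q=pts(s)
for u,v in[(317,235),(317,215),(312,190),(358,205),(336,280),(357,273),(311,285),(292,207),(310,175)]: print("s",u,v,np.round(Q[v,u]))
E
```

```text
213 289 [432. 352.  29.]
235 275 [455. 271.  20.]
258 257 [479. 179.  27.]
285 246 [486.  79.  16.]
284 235 [528.  60.  21.]
335 190 [ 492. -119.  167.]
335 215 [ 494. -121.   52.]
356 183 [ 522. -222.  129.]
355 205 [ 498. -205.   54.]
322 248 [405. -16.  28.]
301 190 [646. -72.  74.]
345 225 [ 465. -143.   17.]
s 317 235 [ 533. -262.   36.]
s 317 215 [ 531. -245.  102.]
s 312 190 [ 507. -148.  150.]
s 358 205 [ 672. -118.   82.]
s 336 280 [ 603. -530.   48.]
s 357 273 [ 662. -506.   57.]
s 311 285 [ 538. -593.   75.]
s 292 207 [420. -26.  20.]
s 310 175 [466. 283.  30.]
```

View pics/crop1.png

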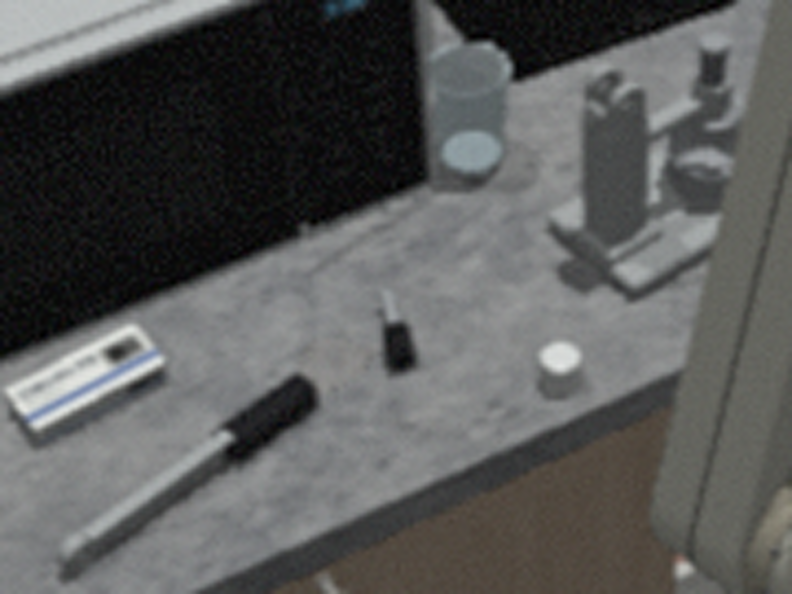

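The crop shows the lever eye at the lower left and the handle at the upper right, and the pin's knob nearest the robot with its tip pointing away. The fork slot faces the camera. The press's −x runs towards world −y. Next I'll fit the lever, pin and press from depth.

```bash
cat >> h.py <<'E'
def comp(P,sel,lo,hi,mn=15):
    m=(P[...,2]>lo)&(P[...,2]<hi)&sel
    n,l,st,_=cv2.connectedComponentsWithStats(m.astype(np.uint8))
    for i in range(1,n):
        if st[i,4]<mn: continue
        q=P[l==i]; r=cv2.minAreaRect(q[:,:2].astype(np.float32)); mu=q.mean(0)
        _,w,vt=np.linalg.svd(q[:,:2]-mu[:2],full_matrices=False)
        print(st[i],"mean",np.round(mu,1),"rect c",np.round(r[0],1),"size",np.round(r[1],1),"ang",round(float(np.degrees(np.arctan2(vt[0,1],vt[0,0]))),1),"z",np.round(np.percentile(q[:,2],[5,95]),1))
E
python3 - <<'E'
from h import *
import pickle
for n in("scene","side"):
    c=pickle.load(open(n+".pkl","rb"));P=pts(c);x,y=P[...,0],P[...,1]
    print(n,"table z",np.round(np.median(P[...,2][(abs(x-560)<40)&(abs(y-30)<40)]),1))
    print("objs");comp(P,(x>380)&(x<580)&(y>-60)&(y<400),8,45)
    print("forktop");comp(P,(x>430)&(x<600)&(y>-330)&(y<-60),150,195,5)
    print("base");comp(P,(x>400)&(x<600)&(y>-330)&(y<-60),8,25,10)
    g=c["pixels"].max(-1); 
    print("black");comp(P,(g<60)&(x>380)&(x<580)&(y>-10)&(y<400),8,45)
E
```

```text
scene table z -0.1
objs
[282 231   8  18  92] mean [507.1  68.3  17.6] rect c [515.9  65.2] size [21.6 79.6] ang 161.9 z [11.2 23.7]
[318 243  10  11  89] mean [408.1 -18.7  23.3] rect c [410.3 -19.8] size [29.3 33.6] ang 150.1 z [10.2 31.7]
[200 245  33  20 232] mean [567.1 291.6  19.5] rect c [569.  286.5] size [ 26.8 110.8] ang 94.7 z [10.2 26.4]
[208 250  60  45 476] mean [464.6 248.1  22.3] rect c [462. 255.] size [ 30.8 230.9] ang -76.0 z [10.8 29.9]
forktop
[354 172   7   7  38] mean [ 524.8 -227.   161.5] rect c [ 524.3 -226.7] size [20.3 27.3] ang 155.9 z [155.6 166. ]
[328 179  14  16 138] mean [ 508.5 -126.7  166.5] rect c [ 510.6 -125.8] size [41.4 37.5] ang -170.9 z [153.3 181.2]
base
[348 197  14   8  61] mean [ 543.9 -238.4   21.2] rect c [ 543.8 -238.6] size [41.2 38.9] ang -132.8 z [16.7 24.8]
[320 199  40  33 422] mean [ 499.6 -156.4   17.7] rect c [ 513.3 -162.3] size [117.9 125.7] ang 108.8 z [11.  23.9]
black
[282 239   7  10  50] mean [494.2  73.8  18.7] rect c [496.6  72.6] size [17.7 38.3] ang 162.2 z [11.5 24. ]
[245 251  22  19 189] mean [478.1 187.6  21.9] 
[... 190 characters left out ...]
2.3]
[332 172   4  13  41] mean [572.3 286.   22.8] rect c [572.  290.4] size [ 13.8 120.1] ang -87.5 z [12.9 28.2]
[321 198   9   4  24] mean [543.7  55.4  16.8] rect c [544.3  56.5] size [17.  33.3] ang -4.4 z [11.5 21.9]
[288 202   8  10  65] mean [418.3 -28.6  23.3] rect c [417.8 -24.9] size [28.3 31.8] ang -15.0 z [ 9.9 34.1]
forktop
[310 179  11  12 106] mean [ 516.8 -134.6  165.4] rect c [ 516.6 -129.5] size [35.2 45.7] ang -114.2 z [151.  183.1]
[314 195   7   7  39] mean [ 531.4 -231.6  160.9] rect c [ 532.1 -229.7] size [20.  23.3] ang -73.9 z [151.6 166.7]
base
[300 217  35  28 428] mean [ 525.2 -217.5   19.3] rect c [ 525.2 -189.7] size [110.6 174.4] ang -74.6 z [11.6 23.5]
black
```

Careful with the scale: shifts go in shares of 800 mm and turns go in shares of 360 degrees. That gives: -40 mm / 800 = -0.05, -38 mm / 800 = -0.0475, -7 degrees / 360 = -0.0194.

>>> jog_arm(deltas=[[0,0,0,0,0,-0.05,85],[0,0,-0.0194,0.015,-0.0475,0,85],[0,0,-0.0194,0.015,-0.0475,0,85],[0,0,-0.0194,0.015,-0.0475,0,85],[0,0,-0.0194,0.015,-0.0475,0,85],[0,0,-0.0194,0.015,-0.0475,0,85],[0,0,-0.0194,0.015,-0.0475,0,85],[0,0,-0.0194,0.015,-0.0475,0,85],[0,0,0,0,0,0,85]])

```text
clock: 0.85
tool_pos: [44.3, -222.1, 270.9]
orientation: [[0.435, 0.9, -0.002], [0.9, -0.435, 0.002], [0.001, -0.002, -1.0]]
wrist_force: [-0.9, 0.4, 0.7]
finger_gap: 85.0
finger_force: 0.0
```

Converted, 30 mm / 800 = 0.0375, 25 mm / 800 = 0.0313.

>>> jog_arm(deltas=[[0,0,0,0.025,0.0213,-0.0075,85],[0,0,0,0.0313,0.025,-0.0075,85],[0,0,0,0.0375,0.0313,-0.0075,85],[0,0,0,0.0375,0.0313,-0.0075,85],[0,0,0,0.0375,0.0313,-0.0075,85],[0,0,0,0.0375,0.0313,-0.0075,85],[0,0,0,0.0375,0.0313,-0.0075,85],[0,0,0,0.0375,0.0313,-0.0075,85],[0,0,0,0.0375,0.0313,-0.0075,85],[0,0,0,0,0,0,85]])

```text
clock: 1.68
tool_pos: [353.1, -89.3, 324.7]
orientation: [[0.431, 0.902, 0.002], [0.902, -0.431, 0.001], [0.002, 0.001, -1.0]]
wrist_force: [0.3, -0.1, 0.2]
finger_gap: 85.1
finger_force: 0.0
```

```bash
python3 - <<'E'
from h import *
import pickle
c=cap("wrist");pickle.dump(c,open("w1.pkl","wb"));cv2.imwrite("pics/w1.png",c["pixels"]);print(c["fx"],c["fy"],c["cx"],c["cy"],np.round(c["extrinsics"],3).tolist(),env.sense()["tool_pos"])
E
```

```text
309.70691628693146 309.70691628693146 323.4031286674637 201.10172605559924 [[0.902, -0.417, -0.113, 380.745], [-0.432, -0.87, -0.238, -28.175], [0.001, 0.263, -0.965, 468.357], [0.0, 0.0, 0.0, 1.0]] [350.05442828 -90.23425282 324.38721487]
```

View pics/w1.png

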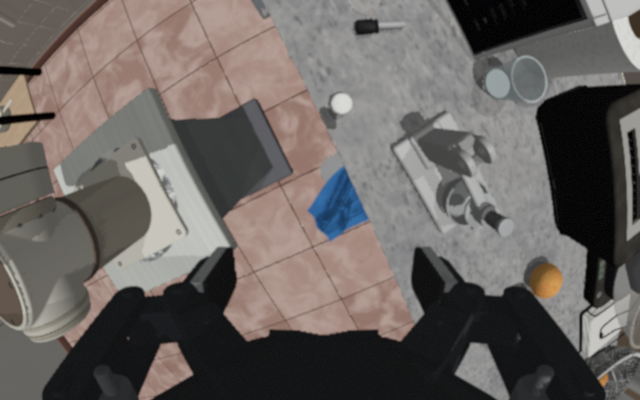

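The wrist view shows the pin knob at (367,27) with its tip at (404,25). The fork cheeks are around (470,155)–(487,148), the plunger cap is at (505,228), and the base corners are at (395,148) and (445,230). I'll turn these into points.

```bash
cat >> h.py <<'E'
def wdir(c,u,v):
    x,y=np.asarray(u)-c["cx"],np.asarray(v)-c["cy"]; r=np.hypot(x,y)+1e-9; t=r/c["fx"]
    return np.stack([np.sin(t)*x/r,np.sin(t)*y/r,np.cos(t)],-1)
def wpts(c):
    z=c["range_z"]; v,u=np.mgrid[0:z.shape[0],0:z.shape[1]]; d=wdir(c,u,v)
    E=np.array(c["extrinsics"]); return (d/np.maximum(d[...,2:],.05)*z[...,None])@E[:3,:3].T+E[:3,3]
def wray(c,u,v,h):
    E=np.array(c["extrinsics"]); d=E[:3,:3]@wdir(c,u,v); return E[:3,3]+d*(h-E[2,3])/d[2]
E
python3 - <<'E'
from h import *
import pickle
c=pickle.load(open("w1.pkl","rb"));P=wpts(c);x,y=P[...,0],P[...,1]
print("table",np.median(P[...,2][(abs(x-560)<40)&(abs(y-0)<40)]))
R=(x>380)&(x<620)&(y>-330)&(y<-50)
for n,lo,hi in(("cheektop",176,190),("fork",150,190),("cap",155,172),("base",12,24)): print(n);comp(P,R,lo,hi,20)
print("pin");comp(P,(x>400)&(x<600)&(y>0)&(y<130),6,40,20)
cv2.imwrite("pics/w1c.png",cv2.resize(c["pixels"][90:250,380:540],None,fx=3.7,fy=3.7,interpolation=cv2.INTER_CUBIC))
E
```

```text
table 0.33263108021373
cheektop
[482 139  15  23 190] mean [ 524.9 -124.6  179.8] rect c [ 525.9 -125.6] size [10.  25.3] ang -82.7 z [176.7 182.2]
[462 153  16  24 207] mean [ 498.  -128.7  179.8] rect c [ 498.5 -129.6] size [ 9.9 25.2] ang -84.7 z [176.5 182.3]
fork
[ 450  135   47   43 1187] mean [ 510.4 -124.6  168. ] rect c [ 511.9 -126.2] size [38.  38.5] ang -172.5 z [152.9 181.7]
[494 216  20  20 289] mean [ 525.9 -223.9  162.4] rect c [ 527.5 -225.6] size [21.6 23.8] ang -50.6 z [153.9 165. ]
cap
[452 135  38  43 567] mean [ 510.3 -123.2  161.7] rect c [ 510.  -125.6] size [35.7 38.7] ang 169.8 z [155.7 170.6]
[495 217  19  19 271] mean [ 526.  -224.2  163.1] rect c [ 527.5 -225.6] size [21.6 23.8] ang -50.5 z [158.7 165. ]
base
[ 392  111   68  123 2561] mean [ 492.5 -172.8   18.5] rect c [ 519.8 -184.1] size [110.1 170.9] ang -99.6 z [15.5 20.2]
[475 168  17  28 100] mean [ 576.  -216.1   18.6] rect c [ 576.9 -224. ] size [12.9 55.2] ang -75.8 z [16.6 20. ]
[448 182  23  34 449] mean [ 523.1 -229.2   22.8] rect c [ 525.  -227.4] size [54.3 36.6] ang -127.4 z [21.5 23.8]
pin
[355  18  52  17 542] mean [511.8  66.8  18.3] rect c [520.2  65.1] size [22.9 76.7] ang 163.7 z [12.2 23.5]
```

View pics/w1c.png

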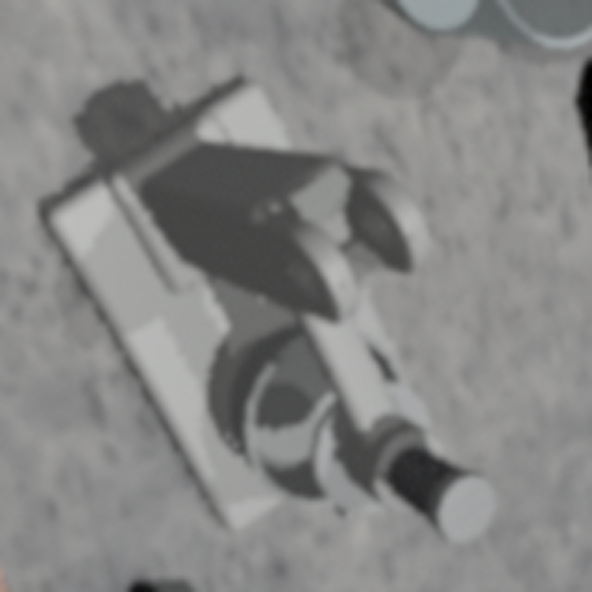

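Converted, 40 mm / 800 = 0.05, 25 mm / 800 = 0.0313, -6.5 degrees / 360 = -0.0181.

>>> jog_arm(deltas=[[0,0,0,0.0313,-0.0025,0.0063,85],[0,0,0,0.05,-0.0038,0.01,85],[0,0,0,0.05,-0.0038,0.01,85],[0,0,0,0.05,-0.0038,0.01,85],[0,0,0,0.05,-0.0038,0.01,85],[0,0,0,0.05,-0.0038,0.01,85],[0,0,0,0.05,-0.0038,0.01,85],[0,0,0,0.05,-0.0038,0.01,85],[0,0,-0.0181,0.025,0,0,85],[0,0,-0.0181,0,0,0,85]])

```text
clock: 2.57
tool_pos: [469.3, 213.1, 262.2]
orientation: [[0.216, 0.976, -0.002], [0.976, -0.216, -0.0], [-0.001, -0.002, -1.0]]
wrist_force: [1.0, -1.0, 0.8]
finger_gap: 85.1
finger_force: 0.0
```

>>> jog_arm(deltas=[[0,0,-0.0181,0,0,0,85],[0,0,-0.0194,0,0,0,85],[0,0,-0.0194,0,0,0,85],[0,0,-0.0194,0,0,0,85],[0,0,0,0,0,0,85],[0,0,0,0,0,0,85]])

```text
clock: 3.07
tool_pos: [468.5, 209.5, 264.0]
orientation: [[-0.247, 0.969, -0.001], [0.969, 0.247, -0.0], [-0.0, -0.001, -1.0]]
wrist_force: [-0.3, 0.0, 0.9]
finger_gap: 85.2
finger_force: 0.0
```

```bash
python3 - <<'E'
from h import *
import pickle
c=cap("wrist");pickle.dump(c,open("w2.pkl","wb"));cv2.imwrite("pics/w2.png",c["pixels"])
P=wpts(c);x,y=P[...,0],P[...,1]; print(env.sense()["tool_pos"])
comp(P,(x>380)&(x<520)&(y>120)&(y<400),8,40,50)
g=c["pixels"].max(-1);print("black");comp(P,(g<70)&(x>380)&(x<520)&(y>120)&(y<400),8,40,50)
print("bar");comp(P,(g>=70)&(x>380)&(x<520)&(y>200)&(y<400),16,40,50)
E
```

```text
[468.59078044 209.71887073 264.0439608 ]
[ 323   44   21  178 2526] mean [469.8 245.9  26.3] rect c [466.2 259.3] size [ 25.7 228.7] ang -74.7 z [23.1 28.2]
black
[324 157  18  64 968] mean [484.5 188.   26.4] rect c [483.7 191.4] size [22.  82.3] ang -73.8 z [24.4 28. ]
bar
[ 325   44   16  122 1366] mean [456.5 294.6  26.6] rect c [456.6 295.6] size [ 18.6 153.5] ang 105.3 z [24.8 28.4]
```

View pics/w2.png

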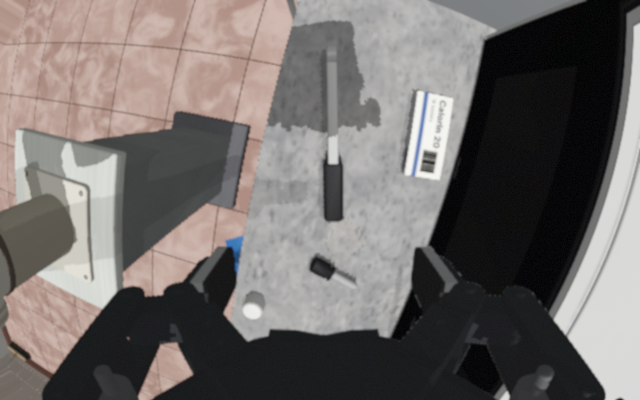

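The lever lies at yaw 105.3° with its eye at about (440,355) and its grip point at (456.4,295.3), and 229 mm matches its given length. Next I descend over the grip.

Converted, 40 mm / 800 = 0.05, 33 mm / 800 = 0.0413, -1 degrees / 360 = -0.0028.

>>> jog_arm(deltas=[[0,0,-0.0028,0.025,0.0025,0.0188,60],[0,0,0,0.0413,0.0044,0.025,50],[0,0,0,0.0413,0.0048,0.025,45],[0,0,0,0,0,0.05,40],[0,0,0,0,0,0.05,40],[0,0,0,0,0,0.05,40],[0,0,0,0,0,0.0375,40],[0,0,0,0,0,0.025,40],[0,0,0,0,0,0,40],[0,0,0,0,0,0,40]])

```text
clock: 3.95
tool_pos: [454.2, 295.2, 38.3]
orientation: [[-0.267, 0.964, -0.003], [0.964, 0.267, -0.002], [-0.001, -0.003, -1.0]]
wrist_force: [-0.1, -0.2, 0.0]
finger_gap: 40.1
finger_force: 0.0
```

Converted, 15 mm / 800 = 0.0188, 12 mm / 800 = 0.015.

>>> jog_arm(deltas=[[0,0,0,0,0.0025,0.0188,40],[0,0,0,0,0,0.015,40],[0,0,0,0,0,0.0088,40],[0,0,0,0,0,0,40],[0,0,0,0,0,0,5],[0,0,0,0,0,0,5],[0,0,0,0,0,0,5],[0,0,0,0,0,0,5],[0,0,0,0,0,0,5],[0,0,0,0,0,0,5]], grip_force=80)

```text
clock: 4.78
tool_pos: [457.9, 297.2, 6.8]
orientation: [[-0.268, 0.963, 0.002], [0.963, 0.268, 0.001], [0.001, 0.002, -1.0]]
wrist_force: [-2.1, 0.4, 6.0]
finger_gap: 11.1
finger_force: 78.8
```

Converted, -40 mm / 800 = -0.05, -30 mm / 800 = -0.0375.

>>> jog_arm(deltas=[[0,0,0,0,0,-0.0063,5],[0,0,0,0,0,-0.0188,5],[0,0,0,0,0,-0.0375,5],[0,0,0,0,0,-0.05,5],[0,0,0,0,0,-0.05,5],[0,0,0,0,0,-0.05,5],[0,0,0,0,0,-0.05,5],[0,0,0,0,0,-0.025,5],[0,0,0,0,0,0,5],[0,0,0,0,0,0,5]])

```text
clock: 5.62
tool_pos: [457.3, 296.8, 236.0]
orientation: [[-0.269, 0.963, 0.002], [0.963, 0.269, 0.001], [0.001, 0.002, -1.0]]
wrist_force: [-0.4, 0.5, -3.5]
finger_gap: 11.1
finger_force: 78.5
```

```bash
python3 - <<'E'
from h import *
import pickle
c=cap("wrist");pickle.dump(c,open("w3.pkl","wb"));cv2.imwrite("pics/w3.png",c["pixels"])
s=env.sense();R=s["orientation"];t=s["tool_pos"];print(t)
P=(wpts(c)-t)@R   # tool frame
m=P.copy(); m[...,2]*=-1
comp(m,(abs(m[...,1])<25)&(m[...,0]>12)&(m[...,0]<120),0,60,50)
g=c["pixels"]
E
```

```text
[456.3023219  296.17489716 233.98354226]
[ 265  101  118  197 7273] mean [33.8  0.4 29.5] rect c [43.9  0.3] size [39.1 63.8] ang -179.9 z [18.1 56.8]
```

View pics/w3.png

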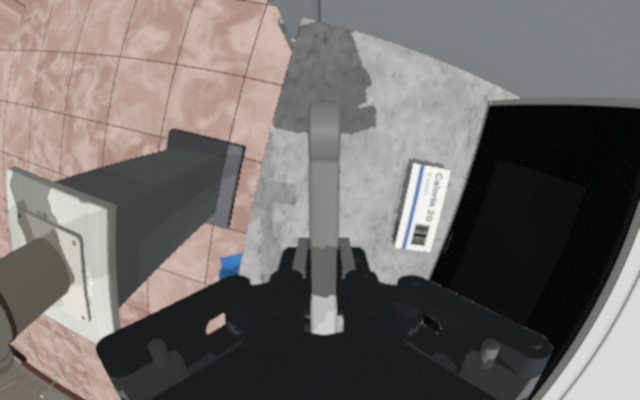

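The lever is held straight. The eye spans about (308–338, 103–160), in line with the tool. Next I measure the eye's end and height in the tool frame.

```bash
python3 - <<'E'
from h import *
import pickle
c=pickle.load(open("w3.pkl","rb"));t=np.array([456.7,296.4,235.]);R=np.array([[-.269,.963,.002],[.963,.269,.001],[.001,.002,-1]])
P=(wpts(c)-t)@R
sel=(abs(P[...,1])<12)&(P[...,2]>-40)&(P[...,2]<20)
for lo in range(16,90,6):
    q=P[sel&(P[...,0]>=lo)&(P[...,0]<lo+6)]
    if len(q)>5: print(lo,len(q),"y",np.round(np.percentile(q[:,1],[2,50,98]),1),"z",np.round(np.percentile(q[:,2],[2,50,98]),1))
print(P[sel][:,0].max())
E
```

```text
16 389 y [-6.2 -0.2  6.3] z [-22.2 -20.9 -19.3]
22 412 y [-6.1  0.2  6.2] z [-22.3 -20.9 -19.3]
28 425 y [-6.1  0.2  6.6] z [-22.2 -20.9 -19.1]
34 440 y [-6.   0.2  6.4] z [-22.1 -20.9 -19.3]
40 460 y [-6.4 -0.2  6.4] z [-22.3 -20.9 -19.1]
46 480 y [-6.3  0.2  6.3] z [-22.3 -20.8 -18. ]
52 460 y [-6.2  0.2  6.4] z [-23.1 -21.  -18.7]
58 506 y [-6.   0.2  6.5] z [-24.1 -22.8 -21.2]
64 495 y [-6.1  0.2  6.5] z [-23.7 -21.8 -19.4]
70 392 y [-6.2 -0.2  6.5] z [-20.8 -17.7 -11.1]
75.69943018085729
```

Converted, -40 mm / 800 = -0.05, -38 mm / 800 = -0.0475.

>>> jog_arm(deltas=[[0,0,0,-0.0188,-0.0025,0,5],[0,0,0,-0.0375,-0.005,0,5],[0,0,0,-0.0475,-0.0069,0,5],[0,0,0,-0.05,-0.0071,0,5],[0,0,0,-0.05,-0.0071,0,5],[0,0,0,-0.05,-0.0071,0,5],[0,0,0,-0.05,-0.0071,0,5],[0,0,0,-0.05,-0.0071,0,5],[0,0,0,-0.05,-0.0071,0,5],[0,0,0,-0.05,-0.0071,0,5]])

```text
clock: 6.5
tool_pos: [502.9, -68.6, 231.9]
orientation: [[-0.269, 0.963, -0.006], [0.963, 0.269, 0.001], [0.003, -0.006, -1.0]]
wrist_force: [1.9, -0.8, -3.5]
finger_gap: 11.1
finger_force: 78.4
```

>>> jog_arm(deltas=[[0,0,0,-0.05,-0.0075,0,5],[0,0,0,-0.0475,-0.0075,0,5],[0,0,0,-0.0338,-0.005,0,5],[0,0,0,-0.0188,-0.0025,0,5],[0,0,0.0056,0,0,0,5],[0,0,0.0083,0,0,0,5],[0,0,0.0061,0,0,0,5],[0,0,0,0,0,0,5],[0,0,0,0,0,0,5],[0,0,0,0,0,0,5]])

```text
clock: 7.33
tool_pos: [519.2, -186.6, 233.8]
orientation: [[-0.147, 0.989, -0.002], [0.989, 0.147, 0.001], [0.001, -0.002, -1.0]]
wrist_force: [0.4, 0.3, -1.9]
finger_gap: 11.5
finger_force: 78.4
```

Converted, 10 mm / 800 = 0.0125, 5 mm / 800 = 0.0063.

>>> jog_arm(deltas=[[0,0,0,0,0.0013,0.0125,5],[0,0,0,0,0,0.0125,5],[0,0,0,0,0,0.0063,5],[0,0,0,0,0,0,5],[0,0,0,0,0,0,5]])

```text
clock: 7.75
tool_pos: [520.2, -186.9, 209.2]
orientation: [[-0.146, 0.989, -0.002], [0.989, 0.146, 0.001], [0.001, -0.002, -1.0]]
wrist_force: [-0.3, -1.1, -2.0]
finger_gap: 11.4
finger_force: 78.4
```

```bash
cat >> h.py <<'E'
def fork():
    c=cap("wrist");s=env.sense();R,t=s["orientation"],s["tool_pos"];W=wpts(c);P=(W-t)@R
    print("tcp",np.round(t,1),"ang",round(float(np.degrees(np.arctan2(R[1,0],R[0,0]))),2))
    M=P.copy();M[...,2]=W[...,2]
    comp(M,(abs(P[...,1])<45)&(P[...,0]>15)&(P[...,0]<110),174,184,30)
    print("lever");comp(M,(abs(P[...,1])<12)&(P[...,0]>15)&(P[...,0]<90),t[2]+12,t[2]+32,30)
    return c
E
python3 - <<'E'
from h import *
c=fork();cv2.imwrite("pics/w4.png",c["pixels"])
E
```

```text
tcp [ 520.7 -187.1  209.9] ang 98.39
[294 108  14  50 611] mean [ 60.5 -13.8 179.7] rect c [ 59.9 -14. ] size [ 7.4 28.5] ang 179.6 z [175.1 182.3]
[343 109  18  48 783] mean [ 60.2  14.4 179.5] rect c [60.  14.6] size [27.3  9.4] ang -179.3 z [175.1 182.2]
lever
[ 308  102   33  143 4464] mean [ 46.1  -1.1 229.2] rect c [45.  -1.1] size [59.9 13.3] ang -179.9 z [226.5 231.3]
```

View pics/w4.png

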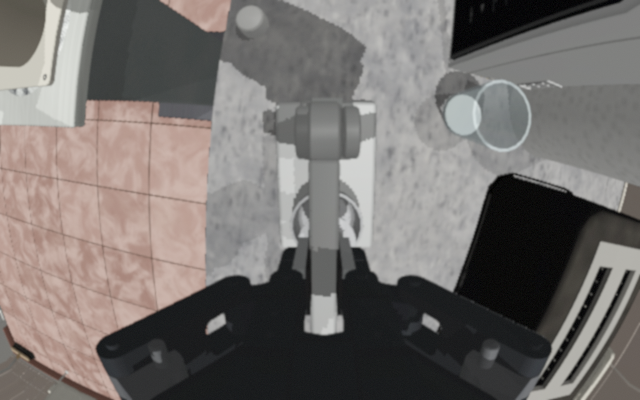

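The picture shows the eye above the fork, with the cheeks on both sides at (300,130) and (352,130). The eye sits about 1–2 mm to the −y side of the slot centre. I correct that and lower it.

Converted, 10 mm / 800 = 0.0125, 8 mm / 800 = 0.01.

>>> jog_arm(deltas=[[0,0,0,-0.0006,0.0016,0.0063,5],[0,0,0,0,0,0.0125,5],[0,0,0,0,0,0.0125,5],[0,0,0,0,0,0.01,5],[0,0,0,0,0,0,5],[0,0,0,0,0,0,5]])

```text
clock: 8.3
tool_pos: [521.4, -187.2, 175.9]
orientation: [[-0.146, 0.989, -0.002], [0.989, 0.146, 0.001], [0.001, -0.002, -1.0]]
wrist_force: [0.3, 0.4, -3.3]
finger_gap: 11.1
finger_force: 78.4
```

```bash
python3 - <<'E'
from h import *
c=fork()
E
```

```text
tcp [ 521.9 -187.4  176.7] ang 98.37
[ 284  104   23   61 1187] mean [ 60.6 -14.  179.6] rect c [ 60.7 -14.3] size [ 9.7 28.4] ang 179.7 z [175.1 182.4]
[ 345  105   22   60 1174] mean [ 61.   13.2 179.5] rect c [60.5 13.4] size [ 9.7 27.9] ang 180.0 z [175.  182.2]
lever
[ 308  102   33  144 4459] mean [ 46.1  -1.2 195.9] rect c [45.  -1.2] size [60.  13.2] ang -179.9 z [193.4 198.1]
```

Converted, 6 mm / 800 = 0.0075, 5 mm / 800 = 0.0063.

>>> jog_arm(deltas=[[0,0,0,0,0.0008,0.0063,5],[0,0,0,0,0,0.0075,5],[0,0,0,0,0,0.0063,5],[0,0,0,0,0,0.0031,5],[0,0,0,0,0,0,5],[0,0,0,0,0,0,5]])

```text
clock: 8.85
tool_pos: [522.7, -187.5, 158.7]
orientation: [[-0.146, 0.989, 0.0], [0.989, 0.146, -0.0], [-0.0, 0.0, -1.0]]
wrist_force: [0.1, -0.4, -1.6]
finger_gap: 11.3
finger_force: 78.6
```

Converted, 1.5 mm / 800 = 0.0019, 1 mm / 800 = 0.0013.

>>> jog_arm(deltas=[[0,0,0,0,0,0.0019,5],[0,0,0,0,0,0.0013,5],[0,0,0,0,0,0,5],[0,0,0,0,0,0,5]])

```text
clock: 9.18
tool_pos: [523.0, -187.7, 158.1]
orientation: [[-0.145, 0.989, 0.002], [0.989, 0.145, -0.001], [-0.001, 0.002, -1.0]]
wrist_force: [-3.3, -0.9, 6.8]
finger_gap: 11.1
finger_force: 79.7
```

Converted, -30 mm / 800 = -0.0375, -20 mm / 800 = -0.025.

>>> jog_arm(deltas=[[0,0,0,0,0,0,16],[0,0,0,0,0,0,20],[0,0,0,0,0,0,30],[0,0,0,0,0,0,40],[0,0,0,0,0,-0.025,40],[0,0,0,0,0,-0.0375,40],[0,0,0,0,0,-0.0375,40],[0,0,0,0,0,0,40],[0,0,0,0,0,0,40]])

```text
clock: 9.93
tool_pos: [524.2, -187.8, 238.3]
orientation: [[-0.146, 0.989, 0.005], [0.989, 0.146, -0.002], [-0.002, 0.004, -1.0]]
wrist_force: [-0.1, -1.3, -0.5]
finger_gap: 40.1
finger_force: 0.0
```

```bash
python3 - <<'E'
from h import *
c=cap("wrist");s=env.sense();R,t=s["orientation"],s["tool_pos"];W=wpts(c);P=(W-t)@R
M=P.copy();M[...,2]=W[...,2];print(t)
comp(M,(abs(P[...,1])<45)&(P[...,0]>15)&(P[...,0]<110),170,188,30)
sel=(abs(P[...,1])<5)&(W[...,2]>150)
for lo in range(-40,86,8):
    q=W[sel&(P[...,0]>=lo)&(P[...,0]<lo+8)]
    if len(q)>5:print(lo,len(q),np.round(np.median(q,0),1))
cv2.imwrite("pics/w5.png",c["pixels"])
E
```

```text
[ 523.15164358 -187.46627021  236.48183699]
[292 105  16  47 621] mean [ 61.  -15.3 178.9] rect c [ 60.6 -15.6] size [ 9.5 31.5] ang -179.7 z [172.2 182.4]
[335 105  14  45 614] mean [ 61.4  12.  179. ] rect c [61.2 12.2] size [30.2  9. ] ang -179.9 z [172.5 182.2]
[ 312  107   20   90 1688] mean [ 45.6  -1.2 178.3] rect c [44.9 -1.1] size [59.9 12.6] ang -179.9 z [175.4 180.6]
-40 125 [ 528.5 -223.   178.1]
-32 127 [ 527.4 -215.1  178. ]
-24 143 [ 526.3 -207.3  178. ]
-16 154 [ 524.9 -199.4  178. ]
-8 162 [ 523.8 -191.6  178.2]
0 169 [ 522.7 -183.4  178.2]
8 2949 [ 521.3 -175.9  327.5]
16 173 [ 520.1 -167.7  178.2]
24 173 [ 519.3 -159.8  178.2]
32 179 [ 518.  -151.9  178.3]
40 179 [ 516.8 -143.9  178.5]
48 180 [ 515.7 -136.2  178.1]
56 180 [ 514.5 -128.3  180.2]
64 2400 [ 512.8 -120.5  381.6]
72 157 [ 512.1 -112.4  163.7]
80 29 [ 511.6 -107.8  160.5]
```

View pics/w5.png

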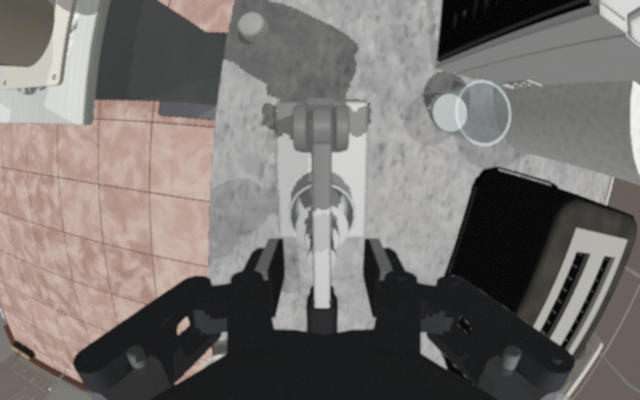

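The lever is seated level, with its bar top at about 178 mm and the eye at (323,128) between the cheeks. On the way to the pin I'll stop and measure it.

Converted, 40 mm / 800 = 0.05, 38 mm / 800 = 0.0475.

>>> jog_arm(deltas=[[0,0,0,0.025,0,0,60],[0,0,0,0.0475,0,0,85],[0,0,0,0.05,0,0,85],[0,0,0,0.0375,0,0,85],[0,0,0,0.0188,0,0,85],[0,0,0,0,0,0,85],[0,0,0,0,0,0,85]])

```text
clock: 10.57
tool_pos: [501.1, -45.1, 234.8]
orientation: [[-0.148, 0.989, -0.003], [0.989, 0.148, -0.0], [0.0, -0.003, -1.0]]
wrist_force: [-0.1, 0.1, -0.1]
finger_gap: 85.0
finger_force: 0.0
```

```bash
python3 - <<'E'
from h import *
c=cap("wrist");s=env.sense();print(s["tool_pos"],s["qpos"].round(0));W=wpts(c);x,y=W[...,0],W[...,1];g=c["pixels"].max(-1)
R=(x>420)&(x<600)&(y>10)&(y<130)
comp(W,R,6,40,30);print("knob");comp(W,R&(g<75),6,40,30)
comp(W,R,18.5,30,30)
E
```

```text
[501.41421787 -45.93352927 235.01795432] [-5. 14.  1. 77. -0. 76.]
[323  64  63  39 884] mean [514.2  67.1  18.8] rect c [520.9  66.4] size [22.8 76.4] ang -16.6 z [13.7 23.3]
knob
[323  64  31  28 511] mean [499.2  71.4  20.5] rect c [499.4  72.2] size [22.8 31.7] ang -19.0 z [16.1 23.6]
[324  65  31  26 408] mean [499.9  71.9  21.7] rect c [499.6  71.8] size [19.5 32.3] ang -18.0 z [18.9 23.9]
```

Converted, 40 mm / 800 = 0.05, 32 mm / 800 = 0.04, -6.5 degrees / 360 = -0.0181.

>>> jog_arm(deltas=[[0,0,0,0.0375,0.005,0,60],[0,0,0,0.05,0.0063,0.0125,60],[0,0,0,0.04,0.0063,0.025,60],[0,0,-0.0181,0.0188,0.0025,0.025,60],[0,0,-0.0181,0,0,0.025,60],[0,0,-0.0181,0,0,0.025,60],[0,0,-0.0181,0,0,0.025,60],[0,0,-0.0181,0,0,0.025,60],[0,0,-0.0181,0,0,0.025,60],[0,0,-0.0181,0,0,0.0125,60]])

```text
clock: 11.45
tool_pos: [499.2, 70.5, 72.9]
orientation: [[-0.81, 0.587, -0.005], [0.587, 0.81, -0.001], [0.003, -0.004, -1.0]]
wrist_force: [-0.3, -0.4, -0.2]
finger_gap: 59.8
finger_force: 0.0
```

>>> jog_arm(deltas=[[0,0,-0.0181,0,0,0.0063,50],[0,0,-0.0181,0,0,0.0063,50],[0,0,-0.0172,0,0,0.0063,50],[0,0,0,0,0,0,50],[0,0,0,0,0,0,50],[0,0,0,0,0,0,50]])

```text
clock: 11.95
tool_pos: [501.0, 71.4, 61.1]
orientation: [[-0.956, 0.295, -0.0], [0.295, 0.956, -0.0], [0.0, -0.0, -1.0]]
wrist_force: [-0.6, 0.3, -1.1]
finger_gap: 50.3
finger_force: 0.0
```

Converted, 20 mm / 800 = 0.025, 1.5 mm / 800 = 0.0019, -0.4 degrees / 360 = -0.0011.

>>> jog_arm(deltas=[[0,0,-0.0011,0.0019,0.0006,0.0188,45],[0,0,0,0,0,0.025,40],[0,0,0,0,0,0.0188,40],[0,0,0,0,0,0.01,40],[0,0,0,0,0,0,40],[0,0,0,0,0,0,10],[0,0,0,0,0,0,10],[0,0,0,0,0,0,10],[0,0,0,0,0,0,10],[0,0,0,0,0,0,10]], grip_force=50)

```text
clock: 12.78
tool_pos: [500.2, 73.2, 4.0]
orientation: [[-0.959, 0.285, 0.002], [0.285, 0.959, 0.0], [-0.002, 0.001, -1.0]]
wrist_force: [-0.4, 0.3, 2.0]
finger_gap: 20.5
finger_force: 50.5
```

Converted, -40 mm / 800 = -0.05, -38 mm / 800 = -0.0475.

>>> jog_arm(deltas=[[0,0,0,0,0,-0.0125,10],[0,0,0,0,0,-0.0375,10],[0,0,0,0,0,-0.05,10],[0,0,0,0,0,-0.05,10],[0,0,0,0.0038,-0.025,-0.0425,10],[0,0,0,0.0038,-0.0475,0,10],[0,0,0,0.0038,-0.0475,0,10],[0,0,0,0.0038,-0.0475,0,10],[0,0,0,0.0038,-0.0475,0,10],[0,0,0,0.0038,-0.0475,0,10]])

```text
clock: 13.62
tool_pos: [421.5, -124.4, 158.2]
orientation: [[-0.959, 0.284, 0.001], [0.284, 0.959, -0.0], [-0.001, -0.0, -1.0]]
wrist_force: [0.9, 0.6, -0.2]
finger_gap: 20.7
finger_force: 50.2
```

>>> jog_arm(deltas=[[0,0,-0.0167,0,-0.0225,0,10],[0,0,-0.0181,0,0,0,10],[0,0,-0.0181,0,0,0,10],[0,0,-0.0169,0,0,0,10],[0,0,0,0,0,0,10],[0,0,0,0,0,0,10],[0,0,0,0,0,0,10]])

```text
clock: 14.2
tool_pos: [417.3, -140.3, 157.5]
orientation: [[-0.989, -0.147, 0.0], [-0.147, 0.989, -0.0], [-0.0, -0.0, -1.0]]
wrist_force: [-0.6, 1.2, -0.5]
finger_gap: 20.7
finger_force: 50.2
```

```bash
python3 - <<'E'
from h import *
import pickle
for n in("scene","side"):
    c=cap(n); pickle.dump(c,open(n+"2.pkl","wb"))
c2=cap("scene")
s=env.sense();print(s["tool_pos"],s["orientation"].round(4),s["qpos"].round(0))
a=pickle.load(open("side2.pkl","rb"))["pixels"][140:240,250:370];b=c2["pixels"][130:230,290:410]
cv2.imwrite("pics/sc2.png",np.vstack([cv2.resize(q,None,fx=3,fy=3,interpolation=cv2.INTER_CUBIC) for q in(a,b)]))
E
```

```text
[ 417.34416999 -140.20622748  157.26410206] [[-9.889e-01 -1.485e-01  1.000e-04]
 [-1.485e-01  9.889e-01 -1.000e-04]
 [-1.000e-04 -1.000e-04 -1.000e+00]] [-19.  10. -16.  64.  -0. -27.]
```

View pics/sc2.png

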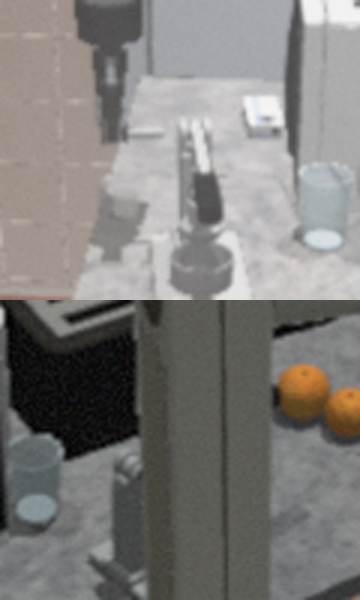

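The side view shows the pin level at (127–163,132) in the upper half, pointing at the fork at about (185,125). I check its height against the side depth.

```bash
python3 - <<'E'
from h import *
import pickle
c=pickle.load(open("side2.pkl","rb"));P=pts(c);x,y,z=P[...,0],P[...,1],P[...,2]
R=(x>442)&(x<492)&(y>-200)&(y<-80)&(z>120)&(z<190);q=P[R];v,u=np.where(R)
print(len(q),np.round(np.median(q,0),1),u.min(),u.max(),v.min(),v.max(),np.round(np.percentile(q,[3,97],axis=0),1))
F=(x>494)&(x<535)&(y>-150)&(y<-90)&(z>165)&(z<195);print(np.round(np.percentile(P[F],[5,50,97],axis=0),1))
for uu in range(u.min(),u.max()+1,2): print(uu,np.round(P[R&(np.indices(R.shape)[1]==uu)].mean(0),1),(R[:,uu]*np.arange(400)).sum()/R[:,uu].sum())
E
```

```text
41 [ 460.6 -137.4  169.2] 294 304 182 185 [[ 443.1 -144.2  162.9]
 [ 477.2 -130.3  173.6]]
[[ 499.9 -147.3  166.8]
 [ 516.8 -136.6  179.2]
 [ 534.6 -122.4  183.9]]
294 [ 443.3 -139.3  169.3] 183.5
296 [ 450.2 -137.6  168.8] 183.5
298 [ 457.4 -138.7  169.5] 183.5
300 [ 464.1 -136.   168.5] 183.5
302 [ 471.2 -135.9  168.7] 183.5
304 [ 477.9 -132.7  167.5] 183.5
```

Careful with the scale: shifts go in shares of 800 mm and turns go in shares of 360 degrees. That gives: -8 mm / 800 = -0.01, -6 mm / 800 = -0.0075.

>>> jog_arm(deltas=[[0,0,0,0,-0.0015,0,10],[0,0,0,-0.01,0,0,10],[0,0,0,-0.01,0,0,10],[0,0,0,-0.0075,0,0,10],[0,0,0,-0.0038,0,0,10],[0,0,0,0,0,0,10]])

```text
clock: 14.85
tool_pos: [443.6, -137.9, 157.2]
orientation: [[-0.989, -0.15, 0.001], [-0.15, 0.989, -0.0], [-0.001, -0.001, -1.0]]
wrist_force: [1.1, -0.7, -0.1]
finger_gap: 20.2
finger_force: 50.3
```

>>> jog_arm(deltas=[[0,0,0,-0.0038,0,0,10],[0,0,0,-0.0038,0,0,10],[0,0,0,-0.0038,0,0,10],[0,0,0,0,0,0,10]])

```text
clock: 15.18
tool_pos: [451.7, -136.6, 157.2]
orientation: [[-0.989, -0.149, 0.001], [-0.149, 0.989, -0.0], [-0.001, -0.0, -1.0]]
wrist_force: [0.8, -0.5, 1.3]
finger_gap: 20.3
finger_force: 50.3
```

Converted, -3 mm / 800 = -0.0038.

>>> jog_arm(deltas=[[0,0,0,-0.0038,0,0,10],[0,0,0,-0.0038,0,0,10],[0,0,0,-0.0038,0,0,10],[0,0,0,-0.0038,0,0,10],[0,0,0,-0.0038,0,0,10],[0,0,0,-0.0038,0,0,10],[0,0,0,0,0,0,10]])

```text
clock: 15.77
tool_pos: [469.7, -133.9, 157.2]
orientation: [[-0.989, -0.149, 0.001], [-0.149, 0.989, -0.0], [-0.001, -0.0, -1.0]]
wrist_force: [-0.8, -2.5, 2.1]
finger_gap: 20.6
finger_force: 50.5
```

Converted, -3 mm / 800 = -0.0038, -2.5 mm / 800 = -0.0031.

>>> jog_arm(deltas=[[0,0,0,-0.0038,0,0,10],[0,0,0,-0.0031,0,0,10],[0,0,0,-0.0025,0,0,10],[0,0,0,-0.0013,0,0,10],[0,0,0,0,0,0,10]])

```text
clock: 16.18
tool_pos: [477.6, -132.8, 157.2]
orientation: [[-0.989, -0.149, 0.0], [-0.149, 0.989, -0.001], [-0.0, -0.001, -1.0]]
wrist_force: [-1.3, -4.3, 3.2]
finger_gap: 20.7
finger_force: 50.7
```

>>> jog_arm(deltas=[[0,0,0,-0.0013,0,0,10],[0,0,0,-0.0013,0,0,10],[0,0,0,0,0,0,10]])

```text
clock: 16.43
tool_pos: [478.1, -132.7, 157.2]
orientation: [[-0.989, -0.149, -0.002], [-0.149, 0.989, -0.001], [0.003, -0.001, -1.0]]
wrist_force: [-5.9, -5.2, 5.8]
finger_gap: 20.4
finger_force: 51.0
```

Converted, -1 mm / 800 = -0.0013.

>>> jog_arm(deltas=[[0,0,0,-0.0013,0,0,10],[0,0,0,-0.0013,0,0,10],[0,0,0,0,0,0,10],[0,0,0,0,0,0,10]])

```text
clock: 16.77
tool_pos: [478.1, -132.7, 157.1]
orientation: [[-0.989, -0.148, -0.006], [-0.148, 0.989, -0.002], [0.006, -0.001, -1.0]]
wrist_force: [-11.2, -6.7, 9.4]
finger_gap: 20.8
finger_force: 51.4
```

Converted, -40 mm / 800 = -0.05, -30 mm / 800 = -0.0375.

>>> jog_arm(deltas=[[0,0,0,0.0019,0,0,10],[0,0,0,0,0,0,10],[0,0,0,0,0,0,24],[0,0,0,0,0,0,35],[0,0,0,0,0,0,45],[0,0,0,0,0,-0.0125,45],[0,0,0,0,0,-0.0375,45],[0,0,0,0,0,-0.05,45],[0,0,0,0,0,-0.0125,45],[0,0,0,0,0,0,45]])

```text
clock: 17.6
tool_pos: [482.6, -132.4, 251.9]
orientation: [[-0.989, -0.15, 0.009], [-0.15, 0.989, -0.002], [-0.009, -0.003, -1.0]]
wrist_force: [-0.2, -0.5, -0.3]
finger_gap: 45.4
finger_force: 0.0
```

```bash
python3 - <<'E'
from h import *
import pickle
c=cap("side");P=pts(c);x,y,z=P[...,0],P[...,1],P[...,2];g=c["pixels"].max(-1)
R=(x>440)&(x<580)&(y>-350)&(y<-80)&(z>140)&(z<190)
print("black");comp(P,R&(g<75),140,190,6)
w=cap("wrist");W=wpts(w)
print(env.sense()["tool_pos"]); G=(W[...,0]>430)&(W[...,0]<500)&(W[...,1]>-170)&(W[...,1]<-100);comp(W,G,150,190,20)
F=cv2.resize(c["pixels"][150:240,260:360],None,fx=4,fy=4,interpolation=cv2.INTER_CUBIC);cv2.imwrite("pics/f.png",np.hstack([F,cv2.resize(w["pixels"],(400,360))]))
E
```

```text
black
[ 480.24509506 -131.89741753  247.59276796]
[ 302  181   42   59 1848] mean [ 482.  -132.2  172.5] rect c [ 480.2 -130.1] size [39.7 32.2] ang 12.8 z [162.6 181. ]
```

View pics/f.png

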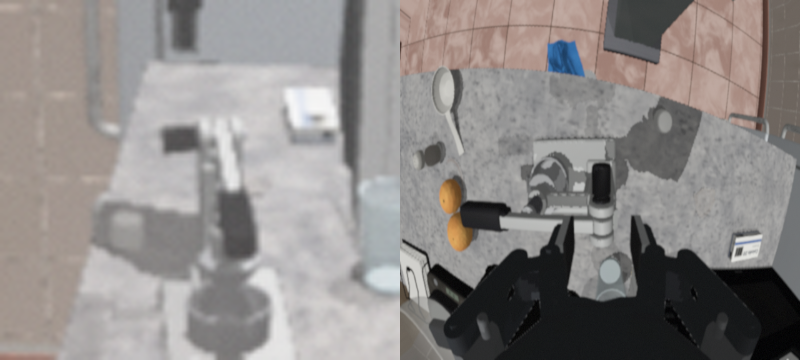

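The left side view shows the knob at (180,138) tight against the fork, and the wrist view on the right confirms it, so the pin is home. Next I close the fingers and move over the handle.

Converted, -38 mm / 800 = -0.0475, -20 mm / 800 = -0.025.

>>> jog_arm(deltas=[[0,0,0,-0.005,-0.025,0,0],[0,0,0,-0.0088,-0.0475,0,0],[0,0,0,-0.0088,-0.0475,0,0],[0,0,0,-0.0088,-0.0475,0,0],[0,0,0,-0.0088,-0.0475,0,0],[0,0,0,0,-0.0038,0.0188,0],[0,0,0,0,0,0.025,0],[0,0,0,0,0,0.0188,0],[0,0,0,0,0,0,0],[0,0,0,0,0,0,0]])

```text
clock: 18.53
tool_pos: [536.1, -299.6, 194.5]
orientation: [[-0.989, -0.149, -0.005], [-0.149, 0.989, 0.003], [0.004, 0.004, -1.0]]
wrist_force: [-0.1, 0.2, 1.0]
finger_gap: -0.0
finger_force: 0.0
```

Converted, 8 mm / 800 = 0.01, 5 mm / 800 = 0.0063.

>>> jog_arm(deltas=[[0,0,0,-0.0025,0,0.01,0],[0,0,0,0,0,0.01,0],[0,0,0,0,0,0.0063,0],[0,0,0,0,0,0.0063,0],[0,0,0,0,0,0.0063,0],[0,0,0,0,0,0.0063,0],[0,0,0,0,0,0.0063,0],[0,0,0,0,0,0.0063,0],[0,0,0,0,0,0.0063,0],[0,0,0,0,0,0,0]])

```text
clock: 19.37
tool_pos: [540.2, -301.0, 146.3]
orientation: [[-0.989, -0.149, 0.002], [-0.149, 0.989, -0.002], [-0.002, -0.002, -1.0]]
wrist_force: [0.9, -1.4, 6.5]
finger_gap: -0.3
finger_force: 3.6
```

Converted, 5 mm / 800 = 0.0063, 3 mm / 800 = 0.0038.

>>> jog_arm(deltas=[[0,0,0,0,0,0.0063,0],[0,0,0,0,0,0.0038,0],[0,0,0,0,0,0.0013,0],[0,0,0,0,0,0,0]])

```text
clock: 19.7
tool_pos: [540.5, -300.3, 138.7]
orientation: [[-0.989, -0.149, 0.003], [-0.149, 0.989, -0.001], [-0.003, -0.001, -1.0]]
wrist_force: [0.2, 0.6, 9.6]
finger_gap: 0.1
finger_force: 4.8
```

>>> jog_arm(deltas=[[0,0,0,0,0,0.0038,0],[0,0,0,0,0,0.0025,0],[0,0,0,0,0,0.0013,0],[0,0,0,0,0,0,0],[0,0,0,0,0,0,0]])

```text
clock: 20.12
tool_pos: [540.5, -299.4, 133.3]
orientation: [[-0.989, -0.15, 0.004], [-0.15, 0.989, 0.001], [-0.004, 0.0, -1.0]]
wrist_force: [-0.5, 3.3, 11.0]
finger_gap: -0.4
finger_force: 5.1
```

Pressed to nearly the full stroke, about 43–44 mm. Now I let it rise slowly and retreat.

Converted, -40 mm / 800 = -0.05, -20 mm / 800 = -0.025.

>>> jog_arm(deltas=[[0,0,0,0,0,-0.01,0],[0,0,0,0,0,-0.01,0],[0,0,0,0,0,-0.01,0],[0,0,0,0,0,-0.01,0],[0,0,0,0,0,-0.01,0],[0,0,0,0,0,-0.0125,0],[0,0,0,0,0,-0.025,0],[0,0,0,0,0,-0.05,0],[0,0,0,0,0,-0.05,0],[0,0,0,0,0,0,0]])

```text
clock: 20.95
tool_pos: [541.7, -301.9, 289.8]
orientation: [[-0.989, -0.149, 0.011], [-0.149, 0.989, -0.007], [-0.01, -0.009, -1.0]]
wrist_force: [-0.4, -0.1, 1.3]
finger_gap: -0.3
finger_force: 0.0
```

>>> jog_arm(deltas=[[0,0,0,0.0375,0,0,0],[0,0,0,0.05,0,0,0],[0,0,0,0.05,0,0,0],[0,0,0,0,0,0,0],[0,0,0,0,0,0,0]])

```text
clock: 21.37
tool_pos: [428.3, -316.8, 280.9]
orientation: [[-0.989, -0.146, -0.002], [-0.146, 0.989, 0.001], [0.002, 0.001, -1.0]]
wrist_force: [0.1, 0.5, 0.2]
finger_gap: 0.3
finger_force: 0.0
```

```bash
python3 - <<'E'
from h import *
c=cap("side");P=pts(c);x,y,z=P[...,0],P[...,1],P[...,2];g=c["pixels"].max(-1)
print(env.sense()["tool_pos"])
R=(x>430)&(x<580)&(y>-370)&(y<-80)
comp(P,R&(g<95),135,200,6)
cv2.imwrite("pics/fin.png",cv2.resize(c["pixels"][130:310,220:400],None,fx=3.3,fy=3.3,interpolation=cv2.INTER_CUBIC))
E
```

```text
[ 429.95828832 -316.9141313   281.10098217]
[302 183   7   4  23] mean [ 481.9 -142.5  168.3] rect c [ 482.4 -141.9] size [21.5 10.7] ang 11.7 z [162.5 173.6]
[315 199   8  16 106] mean [ 540.6 -320.4  173.3] rect c [ 540.1 -312.3] size [20.3 70.4] ang -79.7 z [159.3 179.6]
```

View pics/fin.png

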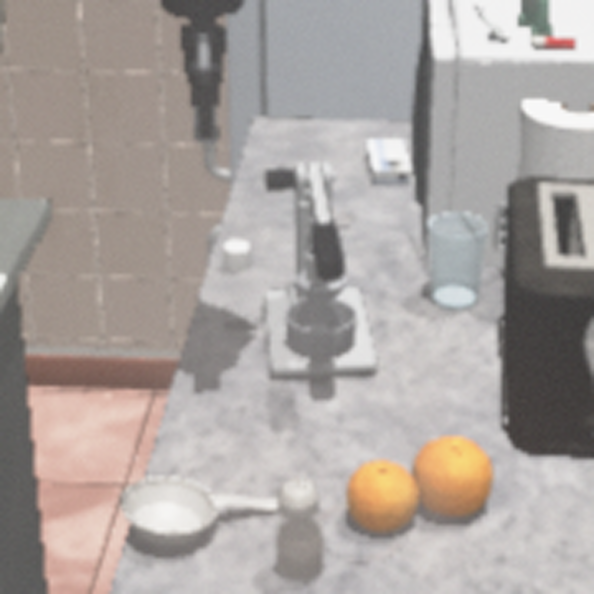

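The last view shows the lever back up, its handle at (328,250), the knob at (280,178) against the fork, and the bystanders in place. I hand in the job.

```bash
python3 -c "
from plant import env, imaging
print(env.close_job())"
```

```text
the job is handed in; nothing more can be done
None
```

The press is back together: lever seated in the fork, pin home against it, handle pressed about 44 of 45 mm and sprung back up, bystanders where they stood, handed in at about 21 s; I viewed 12 pictures, two over the limit of 10.

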